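# Restock the condiment caddy on the café counter

## Robot

A 6-joint arm with a two-finger parallel gripper is mounted at the origin on the work surface. World frame = base frame: x ahead of the robot, y to its left, z up, the work surface at z = 0. Lengths are in m, angles in degrees, forces in N, time in s.
With the tool pointing down it reaches from about 0.325 to 0.9 m from the base axis. Payload 3.5 kg.
Tool frame: the origin (TCP) lies at the centre of the arm's flange, where the gripper is bolted on; the fingertips stand 173 mm ahead of it and the grasp point (between the pads) lies 155 mm ahead of it; z points along the fingers, y is the direction in which the jaws open and shut (so a half turn about z gives the same grasp; the last joint's range is limited). The gripper opens to 85 mm and grips with 20 to 120 N. Pads are 22 mm wide; open, the fingers measure 114 mm over their backs; the gripper's body (76 mm by 85 mm) begins 54 mm behind the grasp point. The pads swing forward as they close: fully open they stand 13 mm farther back than shut.
Start: joints at [-72.789, 15.837, -1.513, 72.651, 0, 84.076], TCP at [0.246, -0.575, 0.405] pointing down, gripper open.
Joint ranges: [-178.77, 178.77], [-48.84, 107.48], [-61.69, 71.31], [-111.58, 123.2], [-90, 87.43], [-180, 180]. Speed limits (degrees/s): [147.25, 147.25, 180, 180, 180, 180].

## Interface

Orientations are given as [roll, pitch, yaw] about the fixed x, y, z axes, in that order (R = Rz(yaw) Ry(pitch) Rx(roll)).
In Python, from cell import manip, vision gives the robot as it stands.
- The arm moves only by the tool play_rows, never from a script. Its argument "steps" is a list of rows, each a list of 7 numbers: the shift along the tool's x, y, z in cm, then the turn, a rotation vector about the tool's x, y, z in rad, then the opening, from 0 (shut) to 1 (fully open). In form: [[tx, ty, tz, wx, wy, wz, fingers], ...]. A call has 1 to 20 rows; each row shifts and turns the commanded pose from where the row before left it, along the tool's axes as they then stand; what a row does not reach is not made up. A row lasts 1/10 s, in which the tool goes at most 50 mm and 8.59 degrees, less where a joint would pass 70% of its speed; a pose out of reach is approached as far as the arm can. A call with a gripper value outside its range is refused whole. The fingers move at their own pace and stop on an object; "force" is the grip in N (left out, the last holds). Time passes only in rows, so rows that do not move let the fingers close. It gives the time, the measured TCP pose, the force and the opening at its end, in the units of the state.
- manip.get_state(): the state, without advancing time (a new reading comes with each control period).
- vision.capture(name): name is "scene" or "top"; returns the picture (480x640x3 uint8, blue, green, red); there is no depth.
- vision.camera_info(name): a dict with "camera_matrix" (3x3 intrinsics, pixels), "xyz" and "attitude" of the camera in the world. Camera axes: x right, y down, z forward; pixel columns grow to the right and rows downward; lengths in m; the calibration is good to about 2 mm. A picture is of the moment at which its call begins. camera_info takes no time and is no camera call.
- manip.sign_off(): hands the job in, once; it reports no verdict.
The state is a dict: "time": time; "joint_positions": joint angles; "qd": joint speeds; "effort": joint torques, N m; "position": TCP position; "tool_rot": TCP orientation; "wrist_force": force on the tool from outside, world axes, zero at the start; "ft_torque": the same for the moment, N m; "opening": finger opening in m.
Only numpy, scipy, OpenCV 4.12 (cv2) and the standard library are available. Lean on these libraries where they do the work, as an engineer would, in place of code of your own. Each camera call takes 0.05 s, during which the arm holds its last target. There are 200 camera calls.

## Task

Gather the condiments into the wooden caddy: sugar pourer (the jar with the spout) in the wide round cup, pepper mill in the square holder, salt shaker in the small round cup and the rectangular tin in the oblong holder. Set each down gently without dropping it, so that it stands upright with its foot right down on the holder's floor. Leave the flat-lidded jam jar and the coffee tamper standing where they are.

Things in the scene. Friction and masses are not known exactly. Their poses are not given: they have to be found in the camera images.
- pourer: Sugar pourer: upright clear glass jar with white sugar, 58 mm across, straight-sided up to 87 mm (steel top from 75 mm), then domed with a short slanting spout; 112 mm tall in all, about 0.3 kg. Origin: centre of the underside; z up. It stands upright on the counter.
- mill: Pepper mill of turned dark wood, 117 mm tall with a small steel knob on top: foot 54 mm across, straight waist 36 mm across from 34 to 82 mm above the underside, head 44 mm across. About 0.2 kg. Origin: centre of the underside; z up. Stands upright.
- shaker: Salt shaker: small clear glass with white salt, 40 mm across, straight-sided up to 68 mm, steel domed cap with holes from 60 mm up, 79 mm tall, about 0.13 kg. Origin: centre of the underside; z up. Stands upright.
- tin: Plain metal tin with a lid, rectangular, 40 mm along its own x, 60 mm along its own y, 70 mm tall, straight-sided (the lid starts at 56 mm), about 0.16 kg. Origin: centre of the underside; z up. Stands upright.
- jar: Jam jar (does not belong in the caddy): same glass and width as the sugar pourer, white inside, but with a flat steel screw lid 62 mm across and no spout; 89 mm tall. Origin: centre of the underside; z up.
- tamper: Coffee tamper (does not belong in the caddy): dark turned-wood handle like the mill's, on a flat steel disc 58 mm across and 22 mm thick; 84 mm tall. Origin: centre of the underside; z up.
- wide_cup: Wide round steel cup, 78 mm inside, 84 outside, for the sugar pourer. Fixed in the caddy: a wooden tray 115 x 416 mm, rim 28 mm above the counter, which does not move; the 4 holders stand in a row along it, 98 mm apart, in any order. Inner floor 3 mm, rim 20 mm above its origin: centre of its underside, 8 mm above the counter. y along the caddy, x across, z up.
- square_bay: Square steel holder, 74 x 74 mm inside, walls 3 mm, for the pepper mill. Fixed in the caddy: a wooden tray 115 x 416 mm, rim 28 mm above the counter, which does not move; the 4 holders stand in a row along it, 98 mm apart, in any order. Inner floor 3 mm, rim 20 mm above its origin: centre of its underside, 8 mm above the counter. y along the caddy, x across, z up.
- small_cup: Small round steel cup, 60 mm inside, 66 outside, for the salt shaker. Fixed in the caddy: a wooden tray 115 x 416 mm, rim 28 mm above the counter, which does not move; the 4 holders stand in a row along it, 98 mm apart, in any order. Inner floor 3 mm, rim 20 mm above its origin: centre of its underside, 8 mm above the counter. y along the caddy, x across, z up.
- oblong_bay: Oblong steel holder, inside 60 mm (x) by 80 mm (y), walls 3 mm, for the tin, long sides matching. Fixed in the caddy: a wooden tray 115 x 416 mm, rim 28 mm above the counter, which does not move; the 4 holders stand in a row along it, 98 mm apart, in any order. Inner floor 3 mm, rim 20 mm above its origin: centre of its underside, 8 mm above the counter. y along the caddy, x across, z up.

How it is judged (in metres and radians):
At the end, for the whole second after the job is handed in: Each of the four stands in its own holder: within 16 mm of its centre (anywhere inside the walls), foot on its floor (within 6 mm), upright within 0.1 rad, at rest (under 0.03 m/s); jar and tamper within 25 mm of where they stood, upright within 0.15 rad (horizontal distance between pourer and wide_cup below 0.016 m and z of pourer in the frame of wide_cup below 0.009 m and angle between each of pourer, mill, shaker, tin's own z axis and vertical below 0.1 rad and linear speed of each of pourer, mill, shaker, tin below 0.03 m/s and horizontal distance between mill and square_bay below 0.016 m and z of mill in the frame of square_bay below 0.009 m and horizontal distance between shaker and small_cup below 0.016 m and z of shaker in the frame of small_cup below 0.009 m and horizontal distance between tin and oblong_bay below 0.016 m and z of tin in the frame of oblong_bay below 0.009 m and distance of each of jar, tamper from where it was at the start of the episode below 0.025 m and angle between each of jar, tamper's own z axis and vertical below 0.15 rad); the robot touches nothing.
It fails at once if the jar or the tamper is shifted by more than 25 mm or knocked over (distance of any of jar, tamper from where it was at the start of the episode above 0.025 m or angle between any of jar, tamper's own z axis and vertical above 0.3 rad).
It fails at once if the pourer is dropped or thrown (faster than 0.7 m/s, a fall of about 25 mm, with the fingers off it) (contact force between the fingers and pourer below 0.05 N and linear speed of pourer above 0.7 m/s).
It fails at once if the mill is dropped or thrown (faster than 0.7 m/s, a fall of about 25 mm, with the fingers off it) (contact force between the fingers and mill below 0.05 N and linear speed of mill above 0.7 m/s).
It fails at once if the shaker is dropped or thrown (faster than 0.7 m/s, a fall of about 25 mm, with the fingers off it) (contact force between the fingers and shaker below 0.05 N and linear speed of shaker above 0.7 m/s).
It fails at once if the tin is dropped or thrown (faster than 0.7 m/s, a fall of about 25 mm, with the fingers off it) (contact force between the fingers and tin below 0.05 N and linear speed of tin above 0.7 m/s).
It also fails if it takes over 120 s, if anything falls off the work surface, if the arm or the gripper's body presses on something with over 40 N, if the wrist force passes 120 N, or if a joint passes its speed limit or range.

## Working session

There is one attempt and no reset: what is moved stays moved. The work goes in short steps, Python scripts to look and compute and a tool call to move; the robot and the scene stay as the last step left them, time stands still between calls to the robot, and variables do not carry over. Pictures are saved under pics/ and viewed, about 12 in all and at most 16, crops included, and the job is handed in when it is done.

Besides the shell and the picture viewer there is one more tool, called after ">>>" in YAML: its name, and indented under it one key for each argument. play_rows: Moves the arm, as the interface text tells. Its arguments: {"type":"object","properties":{"steps":{"type":"array","items":{"type":"array","items":{"type":"number"}}},"force":{"type":"number"}},"required":["steps"]}

```bash
mkdir -p pics; ls
python3 - <<'E'
from cell import manip, vision
import cv2
for n in("scene","top"):
    cv2.imwrite(f"pics/{n}0.png",vision.capture(n)); print(n,vision.camera_info(n))
print(manip.get_state())
E
```

```text
pics
scene {'camera_matrix': array([[531.11526605,   0.        , 329.38240293],
       [  0.        , 531.11526605, 225.85623679],
       [  0.        ,   0.        ,   1.        ]]), 'xyz': array([0.89449922, 0.54302709, 0.7016073 ]), 'attitude': array([-134.98753015,    1.02578759,  146.9391009 ])}
top {'camera_matrix': array([[573.52661584,   0.        , 318.94379557],
       [  0.        , 573.52661584, 235.93307191],
       [  0.        ,   0.        ,   1.        ]]), 'xyz': array([ 0.35769468, -0.02174207,  1.19614568]), 'attitude': array([-169.94363188,   -0.18623454,  -89.91984282])}
{'time': 0.1, 'joint_positions': array([-7.27897102e+01,  1.58772064e+01, -1.58875618e+00,  7.26534157e+01,
        2.22444046e-03,  8.40767204e+01]), 'qd': array([ 0.03059466, -0.13268915,  0.20382145, -0.11299027, -0.03311449,
        0.00791229]), 'effort': array([ 3.76306116e-04, -4.46708572e+01,  2.96128714e+01,  8.47495015e-03,
       -3.72452303e-05,  1.10624789e-06]), 'position': array([ 0.2454485 , -0.57440263,  0.40364544]), 'tool_rot': array([-1.79881489e+02, -1.45319926e-02,  2.31335520e+01]), 'wrist_force': array([0.73098934, 1.03923055, 0.14237758]), 'ft_torque': array([-0.02341131, -0.01371081,  0.00165884]), 'opening': 0.08541022278259794}
```

View pics/top0.png

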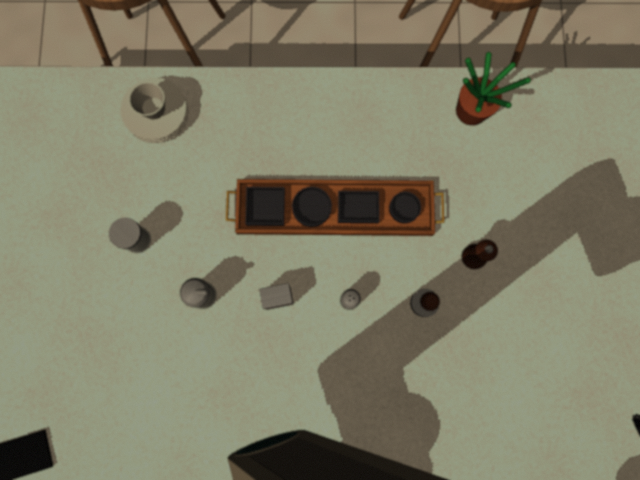

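View pics/scene0.png

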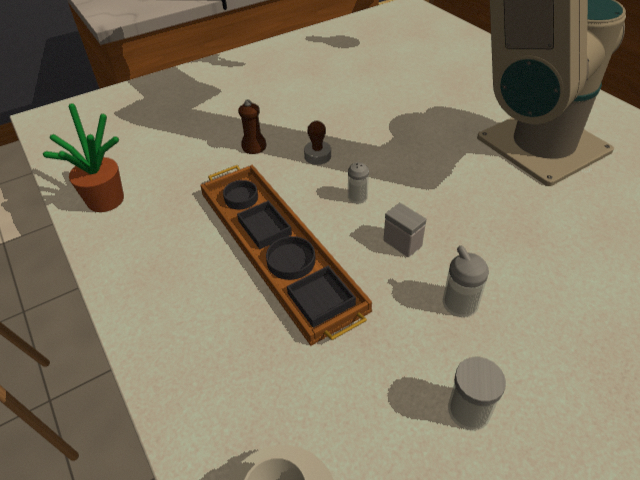

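Top view: pourer at (197,292), jar (126,234), tin (277,296), shaker (350,298), tamper (426,301) and mill (480,253). The holders, left to right, are square (267,205), wide (312,207), oblong (359,207) and small (406,207). I'll enlarge both views for closer readings.

```bash
cat > h.py <<'E'
import numpy as np, cv2
from scipy.spatial.transform import Rotation as R
from cell import manip, vision
def cam(n):
    c=vision.camera_info(n); return c["camera_matrix"],R.from_euler("xyz",c["attitude"],degrees=True).as_matrix(),c["xyz"]
def ray(n,u,v,z):
    K,A,p=cam(n); d=A@np.linalg.solve(K,[u,v,1]); return (p+d*(z-p[2])/d[2])[:2]
def proj(n,P):
    K,A,p=cam(n); q=(np.atleast_2d(P)-p)@A@K.T; return q[:,:2]/q[:,2:]
E
python3 - <<'E'
import cv2
t=cv2.imread("pics/top0.png");s=cv2.imread("pics/scene0.png")
a=t[170:320,100:300];b=t[170:320,300:500]
for n,c in(("a",a),("b",b)): cv2.imwrite(f"pics/t{n}.png",cv2.resize(c,None,fx=4,fy=4,interpolation=cv2.INTER_CUBIC))
from h import *
for n,u,v,z in [("sq",267,205,.028),("wide",312,207,.028),("obl",359,207,.028),("sm",406,207,.028),("tin",277,296,.07),("shk",350,298,.07),("pour",197,292,.09),("mill",486,249,.11)]: print(n,ray("top",u,v,z).round(4))
E
```

```text
sq [0.6302 0.0833]
wide [ 0.6262 -0.0107]
obl [ 0.6264 -0.1088]
sm [ 0.6266 -0.207 ]
tin [0.4378 0.0568]
shk [ 0.4342 -0.0861]
pour [0.4438 0.2094]
mill [ 0.5255 -0.3454]
```

View pics/ta.png

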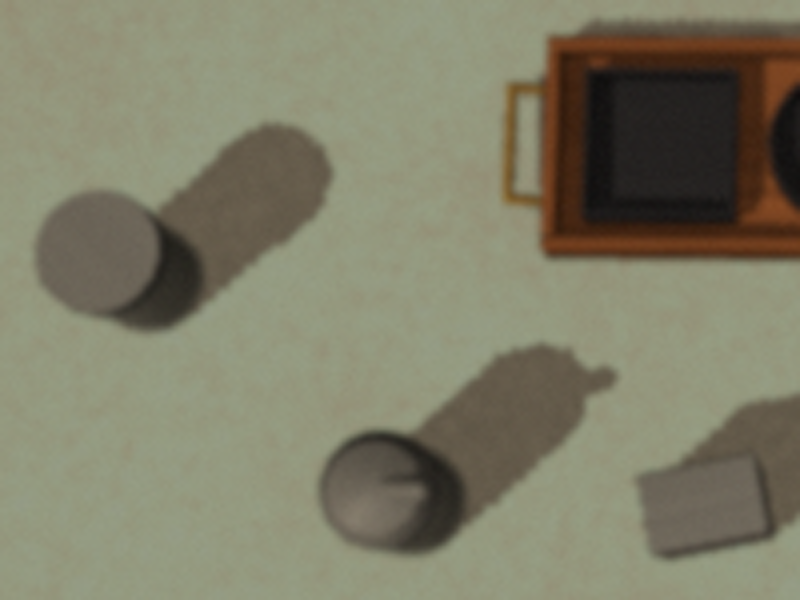

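View pics/tb.png

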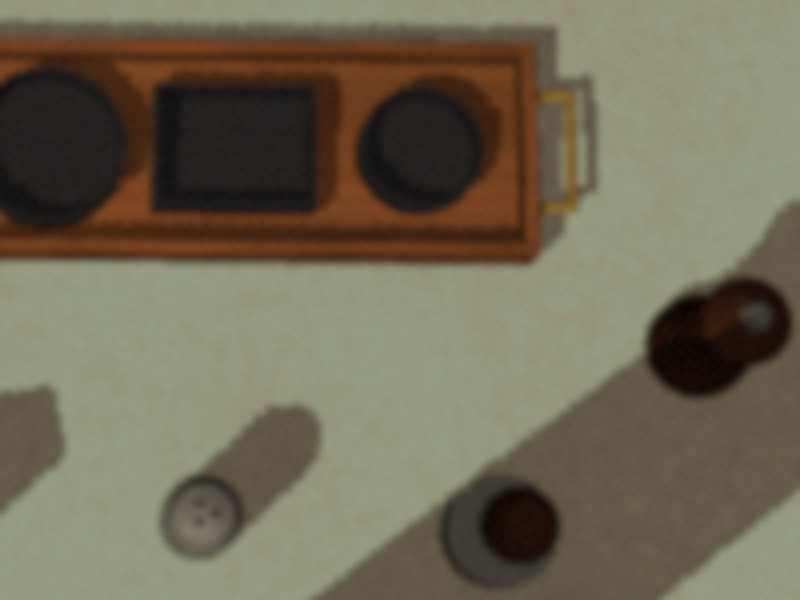

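Run:
```python
from h import *
def T(n,o,X,Y,z): 
    p=ray("top",(X+.5)/4-.5+o,(Y+.5)/4-.5+170,z); print(n,p.round(4)); return p
for a in [("sq",100,661.5,146,.028),("wide",300,47.5,148,.028),("obl",300,235,148.5,.028),("sm",300,421,149,.028),
 ("rimTL",100,548,38,.028),("rimBL",100,545,255,.028),("rimTR",300,537,43,.028),("rimBR",300,537,262,.028),
 ("t1",100,637,478,.07),("t2",100,755,454,.07),("t3",100,766,528,.07),("t4",100,652,553,.07),
 ("pourtop",100,380,491,.087),("pourbase",100,407,498,0),("shk",300,200,515,.068),("millfoot",300,699,345,.0),("millhead",300,745,323,.1),("knob",300,757,316,.117),
 ("jar",100,98.5,253,.089),("tamper",300,498,532,.02)]: T(*a)
# scene cam: check readings
for n,u,v,z in [("sh base",357,194,0),("pour",464,303,0),("millbase",254,145,0),("knob",249,102,.117)]: print(n,ray("scene",u,v,z).round(4))
s=cv2.imread("pics/scene0.png")[70:350,180:520]
cv2.imwrite("pics/s1.png",cv2.resize(s,None,fx=2.1,fy=2.1,interpolation=cv2.INTER_CUBIC))
st=manip.get_state();print(st["position"],st["tool_rot"])
```

```text
sq [0.6278 0.0874]
wide [ 0.627  -0.0096]
obl [ 0.6269 -0.1075]
sm [ 0.6268 -0.2046]
rimTL [0.6859 0.1482]
rimBL [0.5699 0.1466]
rimTR [ 0.6842 -0.2671]
rimBR [ 0.567  -0.2632]
t1 [0.4512 0.0925]
t2 [0.4631 0.0348]
t3 [0.4269 0.0291]
t4 [0.4147 0.0845]
pourtop [0.4433 0.2146]
pourbase [0.4465 0.219 ]
shk [ 0.4336 -0.0854]
millfoot [ 0.5278 -0.3529]
millhead [ 0.5244 -0.348 ]
knob [ 0.5252 -0.3488]
jar [0.5594 0.3566]
tamper [ 0.4284 -0.2402]
sh base [ 0.4278 -0.0964]
pour [0.4377 0.2187]
millbase [ 0.5222 -0.358 ]
knob [ 0.525  -0.3446]
[ 0.2454485  -0.57440263  0.40364544] [-1.79881489e+02 -1.45319926e-02  2.31335520e+01]
```

Holder centres come out at x≈0.627 and y = 0.088 (square), -0.010 (wide), -0.108 (oblong), -0.206 (small). I'll start with the shaker: turn the tool so the jaws lie along world x (yaw 90), then go above it.

>>> play_rows:
  steps:
    - [0,0,0,0,0,-0.146,1]
    - [0,0,0,0,0,-0.146,1]
    - [0,0,0,0,0,-0.146,1]
    - [0,0,0,0,0,-0.146,1]
    - [0,0,0,0,0,-0.146,1]
    - [0,0,0,0,0,-0.146,1]
    - [0,0,0,0,0,-0.146,1]
    - [0,0,0,0,0,-0.146,1]
    - [4.4,1.7,0,0,0,0,1]
    - [4.4,1.7,0,0,0,0,1]
    - [4.4,1.7,0,0,0,0,1]
    - [4.4,1.7,0,0,0,0,1]
    - [4.4,1.7,0,0,0,0,1]
    - [4.4,1.7,0,0,0,0,1]
    - [4.4,1.7,0,0,0,0,1]
    - [4.4,1.7,0,0,0,0,1]
    - [4.4,1.7,0,0,0,0,1]
    - [4.4,1.7,0,0,0,0,1]
    - [4.4,1.7,0,0,0,0,1]
    - [0,0,0,0,0,0,1]
  force: 30

```text
time: 2.1
position: [0.4328, -0.086, 0.4044]
tool_rot: [-180.0, -0.1, 90.5]
wrist_force: [-0.6, -1.1, 0.3]
opening: 0.0853
```

>>> play_rows:
  steps:
    - [0,0,4,0,0,0,1]
    - [0,0,4,0,0,0,1]
    - [0,0,4,0,0,0,1]
    - [0,0,3,0,0,0,1]
    - [0,0,0,0,0,0,1]

```text
time: 2.6
position: [0.4289, -0.0899, 0.2505]
tool_rot: [-179.4, -0.2, 90.0]
wrist_force: [0.2, 0.1, 0.1]
opening: 0.0854
```

Run:
```python
from h import *
s=vision.capture("scene")[70:350,180:520]
cv2.imwrite("pics/s2.png",cv2.resize(s,None,fx=2.1,fy=2.1,interpolation=cv2.INTER_CUBIC))
```

```text
(no output)
```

View pics/s2.png

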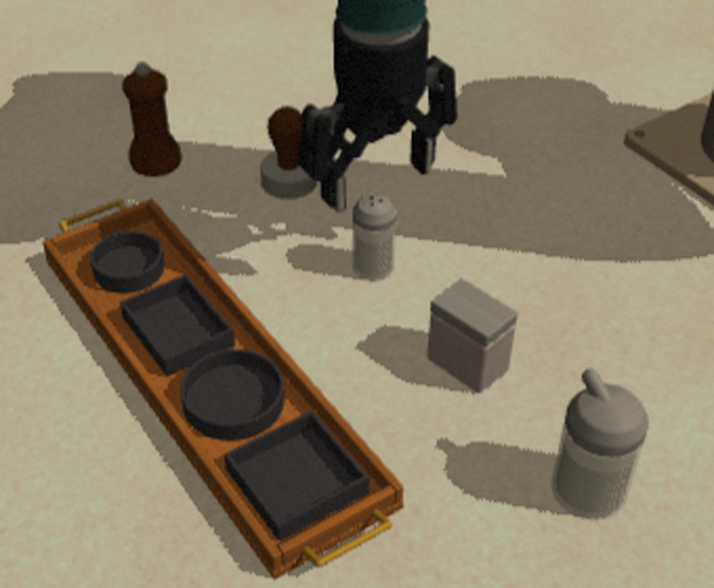

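The gripper is above the shaker with its pads astride it. Cap top is at crop (376,203), base at (373,268). I'll check the shaker and the pads against the scene camera, and also how noisy the state readings are.

Run:
```python
from h import *
def S(X,Y,z): return ray("scene",X/2.1+180,Y/2.1+70,z).round(4)
print("cap",S(376,201,.077),"base",S(373,265,0), "basefront edge",S(373,279,0))
for nm,p in [("shk",(.4336,-.0854)),("tin",(.439,.060)),("pour",(.445,.2165)),("mill",(.526,-.350))]:
    h={"shk":.079,"tin":.07,"pour":.1,"mill":.117}[nm]
    print(nm,((proj("scene",[[*p,0],[*p,h]])-[180,70])*2.1).round(0).tolist())
tip=proj("scene",[[.4305+s*.0425,-.088,.2505-.160] for s in(-1,1)]);print(((tip-[180,70])*2.1).round())
print(manip.get_state()["position"])
vision.capture("top");print(manip.get_state()["position"]);vision.capture("top");print(manip.get_state()["position"],manip.get_state()["joint_positions"])
```

```text
cap [ 0.4299 -0.0893] base [ 0.4306 -0.0904] basefront edge [ 0.4418 -0.0745]
shk [[373.0, 269.0], [375.0, 203.0]]
tin [[466.0, 366.0], [473.0, 307.0]]
pour [[587.0, 492.0], [609.0, 407.0]]
mill [[156.0, 163.0], [141.0, 65.0]]
[[415. 173.]
 [337. 207.]]
[ 0.43042099 -0.09038529  0.25284557]
[ 0.43179364 -0.09084953  0.25467487]
[ 0.43267626 -0.09110437  0.25585835] [-2.02765769e+01  5.14038298e+00 -3.42450092e+01  5.05269943e+01
 -6.70686390e-03  6.96950359e+01]
```

Projections match the picture, and the arm settles at its commanded pose after about 0.2 s. Correct y by +4 mm, descend and grip.

>>> play_rows:
  steps:
    - [0.45,0,1,0,0,0,1]
    - [0,0,1.5,0,0,0,1]
    - [0,0,1.5,0,0,0,1]
    - [0,0,1,0,0,0,1]
    - [0,0,0.5,0,0,0,1]
    - [0,0,0,0,0,0,1]
    - [0,0,0,0,0,0,0]
    - [0,0,0,0,0,0,0]
    - [0,0,0,0,0,0,0]
    - [0,0,0,0,0,0,0]
    - [0,0,0,0,0,0,0]
    - [0,0,0,0,0,0,0]
    - [0,0,0,0,0,0,0]
    - [0,0,0,0,0,0,0]

```text
time: 4.15
position: [0.4325, -0.0862, 0.2003]
tool_rot: [179.9, 0.0, 90.1]
wrist_force: [-0.6, 1.1, 5.9]
opening: 0.0393
```

>>> play_rows:
  steps:
    - [0,0,-1,0,0,0,0]
    - [0,0,-2,0,0,0,0]
    - [0,0,-3,0,0,0,0]
    - [0,0,-2.5,0,0,0,0]
    - [0,0,-1.5,0,0,0,0]
    - [-0.75,1.2,0,0,0,0,0]
    - [-1.5,2.45,0,0,0,0,0]
    - [-1.5,2.45,0,0,0,0,0]
    - [-1.5,2.45,0,0,0,0,0]
    - [-1.5,2.45,0,0,0,0,0]
    - [-1.5,2.45,0,0,0,0,0]
    - [-1.5,2.45,0,0,0,0,0]
    - [-1.5,2.45,0,0,0,0,0]
    - [-0.75,1.1,0,0,0,0,0]
    - [0,0,0,0,0,0,0]
    - [0,0,2,0,0,0,0]
    - [0,0,1.5,0,0,0,0]
    - [0,0,1,0,0,0,0]
    - [0,0,0,0,0,0,0]
    - [0,0,0,0,0,0,0]

```text
time: 6.15
position: [0.6264, -0.2056, 0.2544]
tool_rot: [-180.0, -0.0, 90.1]
wrist_force: [0.8, -0.3, -1.1]
opening: 0.0392
```

Run:
```python
from h import *
s=vision.capture("scene")[70:350,180:520]
print(manip.get_state()["position"],manip.get_state()["tool_rot"])
cv2.imwrite("pics/s3.png",cv2.resize(s,None,fx=2.1,fy=2.1,interpolation=cv2.INTER_CUBIC))
```

```text
[ 0.62677423 -0.20581553  0.25516585] [1.79967584e+02 1.42333983e-02 9.00643175e+01]
```

View pics/s3.png

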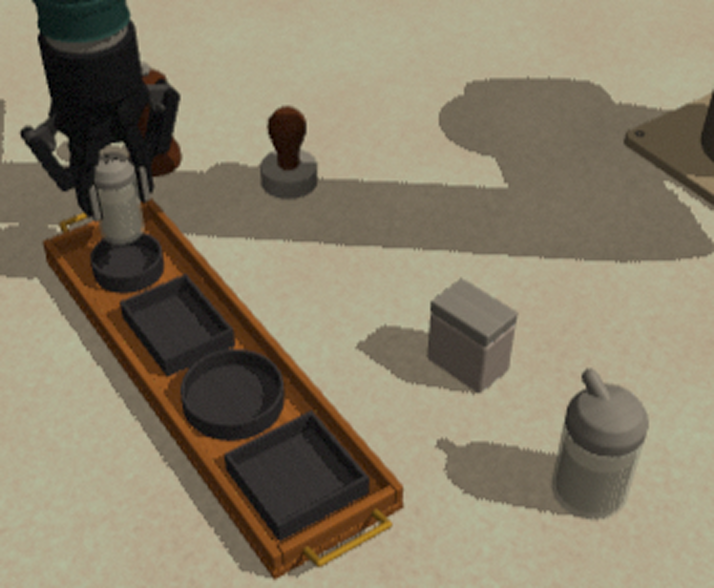

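Shaker hangs upright over the small cup. Lower it.

>>> play_rows:
  steps:
    - [0,0,1,0,0,0,0]
    - [0,0,1.5,0,0,0,0]
    - [0,0,1,0,0,0,0]
    - [0,0,0.5,0,0,0,0]
    - [0,0,0.3,0,0,0,0]
    - [0,0,0.1,0,0,0,0]
    - [0,0,0.0,0,0,0,0]
    - [0,0,0,0,0,0,0]

```text
time: 7.0
position: [0.6265, -0.2057, 0.2114]
tool_rot: [-180.0, -0.0, 90.1]
wrist_force: [-3.5, 1.4, 5.4]
opening: 0.04
```

>>> play_rows:
  steps:
    - [0,0,0.05,0,0,0,0]
    - [0,0,0,0,0,0,0.6]
    - [0,0,0,0,0,0,0.8]
    - [0,0,0,0,0,0,0.9]
    - [0,0,0,0,0,0,1]
    - [0,0,0,0,0,0,1]
    - [0,0,-2,0,0,0,1]
    - [0,0,-3,0,0,0,1]
    - [0,0,-4,0,0,0,1]
    - [0,0,-3,0,0,0,1]
    - [3.8,-2.7,0,0,0,0,1]
    - [3.8,-2.7,0,0,0,0,1]
    - [3.8,-2.7,0,0,0,0,1]
    - [3.8,-2.7,0,0,0,0,1]
    - [3.8,-2.7,0,0,0,0,1]
    - [3.8,-2.7,0,0,0,0,1]
    - [3.8,-2.6,0,0,0,0,1]
    - [0,0,0,0,0,-0.105,1]
    - [0,0,0,0,0,-0.105,1]
    - [0,0,0,0,0,0,1]

```text
time: 9.0
position: [0.4381, 0.0604, 0.3304]
tool_rot: [180.0, 0.0, 102.1]
wrist_force: [-0.6, -0.3, 0.2]
opening: 0.0855
```

Run:
```python
from h import *
s=vision.capture("scene")[70:350,180:520]
print(manip.get_state()["position"],manip.get_state()["tool_rot"])
cv2.imwrite("pics/s4.png",cv2.resize(s,None,fx=2.1,fy=2.1,interpolation=cv2.INTER_CUBIC))
g=lambda P:((proj("scene",P)-[180,70])*2.1).round().tolist()
a=np.radians(12);print("tin top corners",g([[.439+x*np.cos(a)-y*np.sin(a),.06+x*np.sin(a)+y*np.cos(a),.07] for x,y in((-.02,-.03),(.02,-.03),(.02,.03),(-.02,.03))]))
print("shk",g([[.627,-.206,.011],[.627,-.206,.09]]))
```

```text
[0.43834759 0.06014573 0.33036104] [1.79972475e+02 6.04951716e-03 1.01994645e+02]
tin top corners [[460.0, 278.0], [429.0, 301.0], [487.0, 338.0], [518.0, 312.0]]
shk [[129.0, 267.0], [117.0, 200.0]]
```

View pics/s4.png

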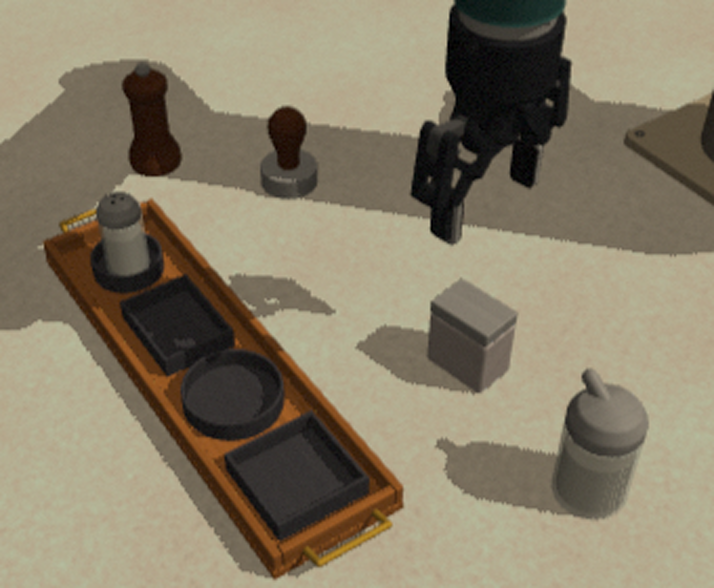

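Shaker is standing in the small cup (cap at (118,200), predicted (117,200)), and the tin outline matches. Descend and grip the tin.

>>> play_rows:
  steps:
    - [0,0,2,0,0,0,1]
    - [0,0,3,0,0,0,1]
    - [0,0,2.5,0,0,0,1]
    - [0,0,2,0,0,0,1]
    - [0,0,1.5,0,0,0,1]
    - [0,0,1.2,0,0,0,1]
    - [0,0,0.8,0,0,0,1]
    - [0,0,0,0,0,0,1]
    - [0,0,0,0,0,0,0]
    - [0,0,0,0,0,0,0]
    - [0,0,0,0,0,0,0]
    - [0,0,0,0,0,0,0]
    - [0,0,0,0,0,0,0]
    - [0,0,0,0,0,0,0]
    - [0,0,0,0,0,0,0]
    - [0,0,0,0,0,0,0]

```text
time: 10.65
position: [0.439, 0.06, 0.201]
tool_rot: [179.9, 0.0, 102.1]
wrist_force: [0.5, 0.1, 6.1]
opening: 0.0397
```

>>> play_rows:
  steps:
    - [0,0,-1,0,0,0,0]
    - [0,0,-2.5,0,0,0,0]
    - [0,0,-3,0,0,0.105,0]
    - [0,0,-2.5,0,0,0.105,0]
    - [-0.93,1.04,0,0,0,0,0]
    - [-1.87,2.09,0,0,0,0,0]
    - [-1.87,2.09,0,0,0,0,0]
    - [-1.87,2.09,0,0,0,0,0]
    - [-1.87,2.09,0,0,0,0,0]
    - [-1.87,2.09,0,0,0,0,0]
    - [-1.87,2.09,0,0,0,0,0]
    - [-1.87,2.09,0,0,0,0,0]
    - [-1.87,2.09,0,0,0,0,0]
    - [-0.93,1.04,0,0,0,0,0]
    - [0,0,0,0,0,0,0]
    - [0,0,2,0,0,0,0]
    - [0,0,1.5,0,0,0,0]
    - [0,0,0.5,0,0,0,0]
    - [0,0,0,0,0,0,0]
    - [0,0,0,0,0,0,0]

```text
time: 12.65
position: [0.6264, -0.1077, 0.2504]
tool_rot: [-180.0, -0.0, 90.1]
wrist_force: [0.7, -0.2, -1.3]
opening: 0.0397
```

Run:
```python
from h import *
s=vision.capture("scene")[70:350,180:520]
print(manip.get_state()["position"],manip.get_state()["tool_rot"])
cv2.imwrite("pics/s5.png",cv2.resize(s,None,fx=2.1,fy=2.1,interpolation=cv2.INTER_CUBIC))
```

```text
[ 0.62678136 -0.10783211  0.25094361] [1.79942250e+02 1.35468806e-02 9.00837209e+01]
```

View pics/s5.png

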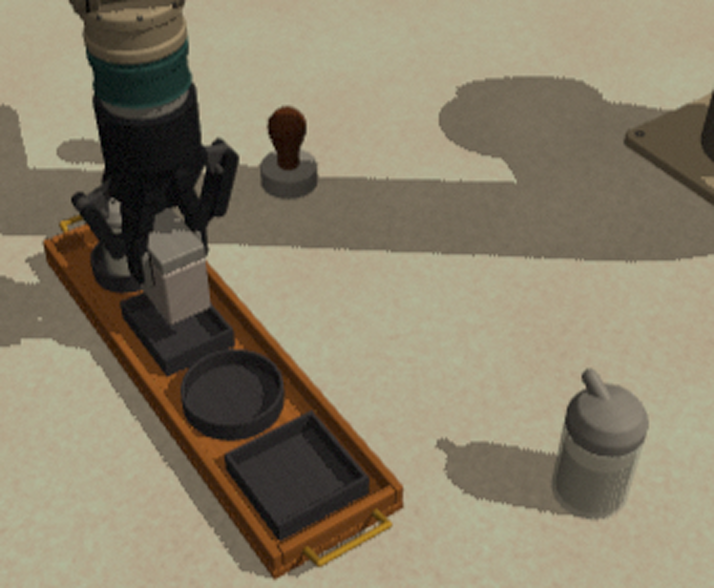

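Tin is upright, aligned with the oblong holder and clear of the shaker. Lower it 39 mm until the foot meets the floor.

>>> play_rows:
  steps:
    - [0,0,1,0,0,0,0]
    - [0,0,1.3,0,0,0,0]
    - [0,0,0.8,0,0,0,0]
    - [0,0,0.5,0,0,0,0]
    - [0,0,0.3,0,0,0,0]
    - [0,0,0.1,0,0,0,0]
    - [0,0,0.0,0,0,0,0]
    - [0,0,0,0,0,0,0]

```text
time: 13.5
position: [0.6258, -0.1078, 0.212]
tool_rot: [-179.9, -0.0, 90.1]
wrist_force: [-5.7, 1.5, 11.6]
opening: 0.0399
```

>>> play_rows:
  steps:
    - [0,0,0,0,0,0,0.6]
    - [0,0,0,0,0,0,0.8]
    - [0,0,0,0,0,0,0.9]
    - [0,0,0,0,0,0,1]
    - [0,0,0,0,0,0,1]
    - [0,0,-2,0,0,0,1]
    - [0,0,-3,0,0,0,1]
    - [0,0,-4,0,0,0,1]
    - [0,0,-4,0,0,0,1]
    - [2.03,-1.14,0,0,0,0,1]
    - [4.06,-2.27,0,0,0,0,1]
    - [4.06,-2.27,0,0,0,0,1]
    - [4.06,-2.27,0,0,0,0,1]
    - [4.06,-2.27,0,0,0,0,1]
    - [4.06,-2.27,0,0,0,0,1]
    - [4.06,-2.27,0,0,0,0,1]
    - [4.06,-2.27,0,0,0,0,1]
    - [2.03,-1.14,0,0,0,0,1]
    - [0,0,0,0,0,0,1]
    - [0,0,0,0,0,0,1]

```text
time: 15.5
position: [0.4445, 0.2168, 0.3403]
tool_rot: [180.0, 0.0, 90.1]
wrist_force: [0.4, -1.1, -0.0]
opening: 0.085
```

Run:
```python
from h import *
vision.capture("scene");vision.capture("scene")
s=vision.capture("scene")[70:350,180:520]
print(manip.get_state()["position"],manip.get_state()["tool_rot"])
cv2.imwrite("pics/s6.png",cv2.resize(s,None,fx=2.1,fy=2.1,interpolation=cv2.INTER_CUBIC))
g=lambda P:((proj("scene",P)-[180,70])*2.1).round().tolist()
t=np.linspace(0,2*np.pi,60)
for z in(0,.08):
    q=np.array(g(np.c_[.445+.029*np.cos(t),.2165+.029*np.sin(t),0*t+z]));print(z,q.min(0),q.max(0))
print("tin top",g([[.627+x,-.108+y,.081] for x,y in((-.02,-.03),(.02,-.03),(.02,.03),(-.02,.03))]))
```

```text
[0.44526843 0.21576421 0.34026026] [1.79975647e+02 1.14880996e-02 8.99683608e+01]
0 [549. 462.] [626. 523.]
0.08 [564. 395.] [646. 456.]
tin top [[174.0, 241.0], [132.0, 258.0], [165.0, 299.0], [208.0, 280.0]]
```

View pics/s6.png

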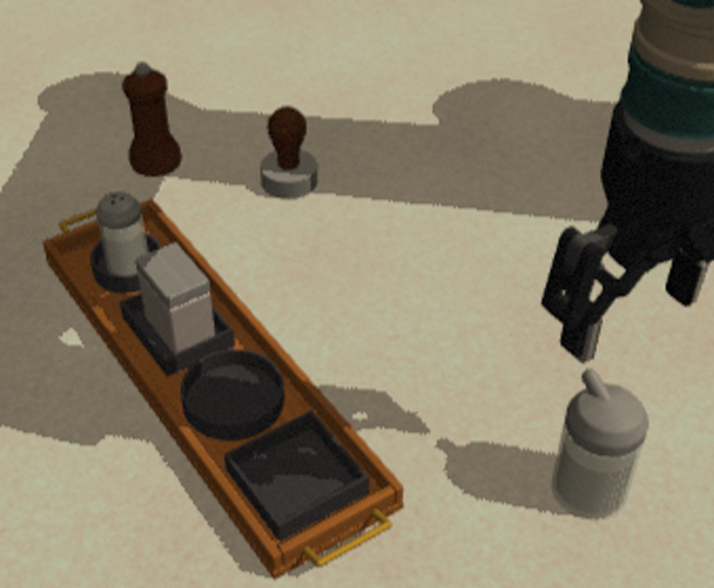

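Tin is in the oblong holder, and shaker, tamper and mill are unchanged. The pourer is at crop (566–648, 372–517), about 4 mm nearer the robot than I had it. Shift, descend and grip.

>>> play_rows:
  steps:
    - [-0.2,-0.35,2,0,0,0,1]
    - [0,0,3,0,0,0,1]
    - [0,0,2.5,0,0,0,1]
    - [0,0,1.5,0,0,0,1]
    - [0,0,1.2,0,0,0,1]
    - [0,0,1,0,0,0,1]
    - [0,0,0.8,0,0,0,1]
    - [0,0,0,0,0,0,1]
    - [0,0,0,0,0,0,0]
    - [0,0,0,0,0,0,0]
    - [0,0,0,0,0,0,0]
    - [0,0,0,0,0,0,0]
    - [0,0,0,0,0,0,0]
    - [0,0,0,0,0,0,0]
    - [0,0,0,0,0,0,0]
  force: 40

```text
time: 17.15
position: [0.4419, 0.2148, 0.2213]
tool_rot: [179.9, -0.0, 90.1]
wrist_force: [1.1, -0.8, 4.7]
opening: 0.0568
```

>>> play_rows:
  steps:
    - [0,0,-1,0,0,0,0]
    - [0,0,-2.5,0,0,0,0]
    - [0,0,-3,0,0,0,0]
    - [0,0,-2.5,0,0,0,0]
    - [-1.12,0.93,0,0,0,0,0]
    - [-2.25,1.85,0,0,0,0,0]
    - [-2.25,1.85,0,0,0,0,0]
    - [-2.25,1.85,0,0,0,0,0]
    - [-2.25,1.85,0,0,0,0,0]
    - [-2.25,1.85,0,0,0,0,0]
    - [-2.25,1.85,0,0,0,0,0]
    - [-2.25,1.85,0,0,0,0,0]
    - [-2.25,1.85,0,0,0,0,0]
    - [-2.25,1.85,0,0,0,0,0]
    - [-1.12,0.93,0,0,0,0,0]
    - [0,0,0,0,0,0,0]
    - [0,0,2,0,0,0,0]
    - [0,0,2,0,0,0,0]
    - [0,0,0,0,0,0,0]
    - [0,0,0,0,0,0,0]

```text
time: 19.15
position: [0.6252, -0.0094, 0.2694]
tool_rot: [-179.8, -0.0, 90.1]
wrist_force: [-0.1, -0.7, -2.3]
opening: 0.0571
```

Run:
```python
from h import *
s=vision.capture("scene")[70:350,180:520]
print(manip.get_state()["position"],manip.get_state()["tool_rot"])
cv2.imwrite("pics/s7.png",cv2.resize(s,None,fx=2.1,fy=2.1,interpolation=cv2.INTER_CUBIC))
g=lambda P:((proj("scene",P)-[180,70])*2.1).round().tolist()
print(g([[.627,-.01,.05],[.627,-.01,.011]]))
t=np.linspace(0,2*np.pi,60)
q=np.array(g(np.c_[.627+.029*np.cos(t),-.01+.029*np.sin(t),0*t+.05]));print(q.min(0),q.max(0))
```

```text
[ 0.62603304 -0.00957019  0.27051879] [-1.79977412e+02 -1.58494388e-02  9.01020279e+01]
[[231.0, 366.0], [235.0, 398.0]]
[195. 340.] [268. 393.]
```

View pics/s7.png

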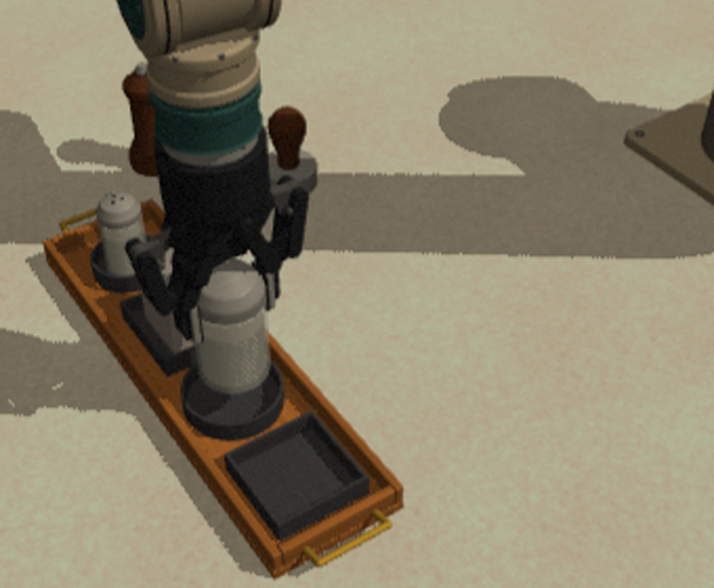

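Pourer base spans 195–271 with its bottom at 393, against a prediction of 195–268 and 393, so it is centred. Lower it.

>>> play_rows:
  steps:
    - [0,0,1,0,0,0,0]
    - [0,0,1.3,0,0,0,0]
    - [0,0,0.8,0,0,0,0]
    - [0,0,0.4,0,0,0,0]
    - [0,0,0.3,0,0,0,0]
    - [0,0,0.1,0,0,0,0]
    - [0,0,0.0,0,0,0,0]
    - [0,0,0,0,0,0,0]

```text
time: 20.0
position: [0.6258, -0.0101, 0.2323]
tool_rot: [-179.9, -0.0, 90.1]
wrist_force: [-3.7, 0.3, 5.8]
opening: 0.0568
```

>>> play_rows:
  steps:
    - [0,0,0.05,0,0,0,0.75]
    - [0,0,0,0,0,0,0.85]
    - [0,0,0,0,0,0,0.95]
    - [0,0,0,0,0,0,1]
    - [0,0,0,0,0,0,1]
    - [0,0,-3,0,0,0,1]
    - [0,0,-4,0,0,0,1]
    - [0,0,-4,0,0,0,1]
    - [0,0,-3,0,0,0,1]
    - [-1.9,-0.55,0,0,0,0,1]
    - [-4,-1.2,0,0,0,0,1]
    - [-4,-1.2,0,0,0,0,1]
    - [-4,-1.2,0,0,0,0,1]
    - [-4,-1.2,0,0,0,0,1]
    - [-4,-1.2,0,0,0,0,1]
    - [-4,-1.2,0,0,0,0,1]
    - [-4,-1.2,0,0,0,0,1]
    - [-4,-1.05,0,0,0,0,1]
    - [-0.1,0,0,0,0,0,1]
    - [0,0,0,0,0,0,1]

```text
time: 22.0
position: [0.5263, -0.3512, 0.3705]
tool_rot: [-180.0, -0.0, 89.9]
wrist_force: [0.4, 0.2, -0.2]
opening: 0.0849
```

Run:
```python
from h import *
vision.capture("scene");vision.capture("scene")
s=vision.capture("scene")[60:260,180:360]
print(manip.get_state()["position"],manip.get_state()["tool_rot"])
cv2.imwrite("pics/s8.png",cv2.resize(s,None,fx=3,fy=3,interpolation=cv2.INTER_CUBIC))
g=lambda P:((proj("scene",P)-[180,60])*3).round().tolist()
t=np.linspace(0,2*np.pi,60)
q=np.array(g(np.c_[.526+.027*np.cos(t),-.350+.027*np.sin(t),0*t]));print(q.min(0),q.max(0))
print("knob",g([[.526,-.35,.117]]))
q=np.array(g(np.c_[.627+.029*np.cos(t),-.01+.029*np.sin(t),0*t+.086]));print("pourer top cyl",q.min(0),q.max(0))
print("tin top",g([[.627+x,-.108+y,.081] for x,y in((-.02,-.03),(.02,-.03),(.02,.03),(-.02,.03))]))
```

```text
[ 0.52698034 -0.34916248  0.37057319] [-1.79983448e+02 -3.79705089e-02  9.01295274e+01]
[185. 240.] [259. 285.]
knob [[202.0, 123.0]]
pourer top cyl [273. 471.] [379. 546.]
tin top [[249.0, 374.0], [189.0, 399.0], [236.0, 457.0], [298.0, 430.0]]
```

View pics/s8.png

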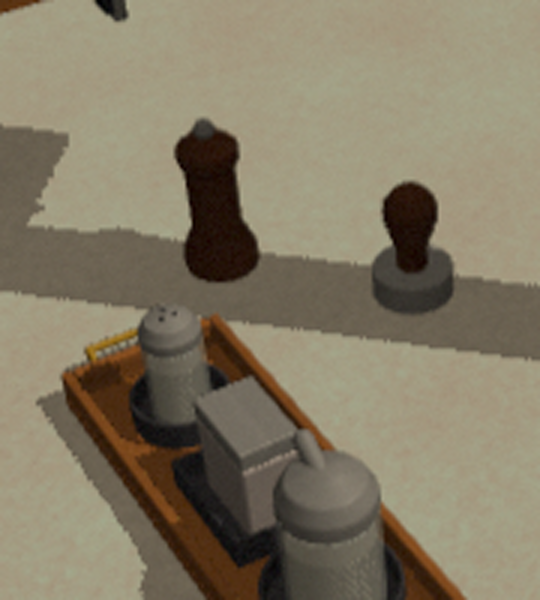

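Mill base is at 184–259 with its bottom at 281, matching the prediction within 2 mm. Pourer, tin and shaker look seated. Descend on the mill, leaving about 4 mm under the palm.

>>> play_rows:
  steps:
    - [-0.15,-0.15,2,0,0,0,1]
    - [0,0,4,0,0,0,1]
    - [0,0,3,0,0,0,1]
    - [0,0,2,0,0,0,1]
    - [0,0,1.5,0,0,0,1]
    - [0,0,1.2,0,0,0,1]
    - [0,0,0.8,0,0,0,1]
    - [0,0,0.4,0,0,0,1]
    - [0,0,0,0,0,0,1]
    - [0,0,0,0,0,0,1]

```text
time: 23.15
position: [0.5256, -0.3521, 0.2225]
tool_rot: [179.9, 0.1, 90.1]
wrist_force: [0.1, 0.3, 0.0]
opening: 0.0854
```

>>> play_rows:
  steps:
    - [0,0,0,0,0,0,0]
    - [0,0,0,0,0,0,0]
    - [0,0,0,0,0,0,0]
    - [0,0,0,0,0,0,0]
    - [0,0,0,0,0,0,0]
    - [0,0,0,0,0,0,0]
    - [0,0,0,0,0,0,0]
    - [0,0,0,0,0,0,0]
    - [0,0,-0.5,0,0,0,0]
    - [0,0,-1,0,0,0,0]
    - [0,0,0,0,0,0,0]
    - [0,0,0,0,0,0,0]
  force: 30

```text
time: 24.35
position: [0.5254, -0.3518, 0.2369]
tool_rot: [180.0, 0.0, 90.1]
wrist_force: [0.7, 0.0, -2.1]
opening: 0.0403
```

Run:
```python
from h import *
s=vision.capture("scene")[60:260,180:360]
print(manip.get_state()["position"],manip.get_state()["tool_rot"])
cv2.imwrite("pics/s9.png",cv2.resize(s,None,fx=3,fy=3,interpolation=cv2.INTER_CUBIC))
```

```text
[ 0.52522637 -0.35167508  0.23659372] [-1.79998873e+02 -7.86301770e-03  9.00596832e+01]
```

View pics/s9.png

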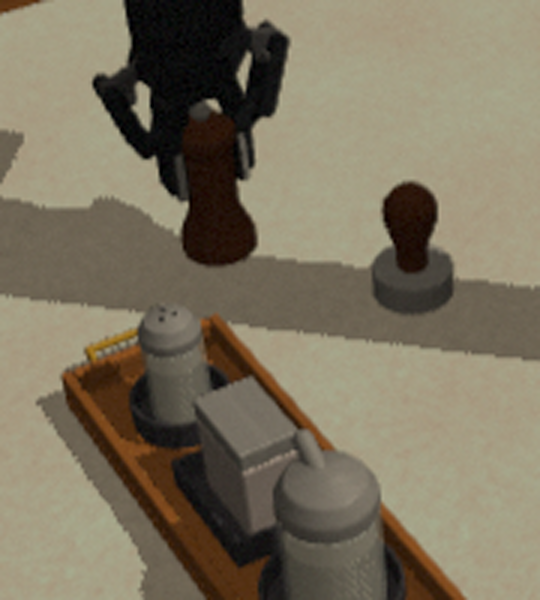

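The mill is up off the counter and hanging upright. At 40 mm opening the pads sit on the lower edge of the head. Raise it gently above everything and see whether it creeps.

>>> play_rows:
  steps:
    - [0,0,-0.7,0,0,0,0]
    - [0,0,-1.4,0,0,0,0]
    - [0,0,-2,0,0,0,0]
    - [0,0,-2,0,0,0,0]
    - [0,0,-2,0,0,0,0]
    - [0,0,-2,0,0,0,0]
    - [0,0,-2,0,0,0,0]
    - [0,0,-1,0,0,0,0]
    - [0,0,-0.5,0,0,0,0]
    - [0,0,0,0,0,0,0]
    - [0,0,0,0,0,0,0]

```text
time: 25.5
position: [0.525, -0.3515, 0.3717]
tool_rot: [-179.9, -0.1, 90.1]
wrist_force: [-0.1, 0.1, -2.4]
opening: 0.0399
```

>>> play_rows:
  steps:
    - [1.22,0.28,0,0,0,0,0]
    - [2.44,0.57,0,0,0,0,0]
    - [2.44,0.57,0,0,0,0,0]
    - [2.44,0.57,0,0,0,0,0]
    - [2.44,0.57,0,0,0,0,0]
    - [2.44,0.57,0,0,0,0,0]
    - [2.44,0.57,0,0,0,0,0]
    - [2.44,0.57,0,0,0,0,0]
    - [2.44,0.57,0,0,0,0,0]
    - [2.44,0.57,0,0,0,0,0]
    - [2.44,0.57,0,0,0,0,0]
    - [2.44,0.57,0,0,0,0,0]
    - [2.44,0.57,0,0,0,0,0]
    - [2.44,0.57,0,0,0,0,0]
    - [2.44,0.57,0,0,0,0,0]
    - [2.44,0.57,0,0,0,0,0]
    - [2.44,0.57,0,0,0,0,0]
    - [2.44,0.57,0,0,0,0,0]
    - [1.22,0.28,0,0,0,0,0]
    - [0,0,0,0,0,0,0]

```text
time: 27.5
position: [0.627, 0.0893, 0.3719]
tool_rot: [-179.9, -0.0, 90.2]
wrist_force: [0.2, -0.6, -1.5]
opening: 0.0398
```

>>> play_rows:
  steps:
    - [0,0,1,0,0,0,0]
    - [0,0,2,0,0,0,0]
    - [0,0,2,0,0,0,0]
    - [0,0,2,0,0,0,0]
    - [0,0,1.5,0,0,0,0]
    - [0,0,0.8,0,0,0,0]
    - [0,0,0,0,0,0,0]
    - [0,0,0,0,0,0,0]

```text
time: 28.3
position: [0.6276, 0.0873, 0.2802]
tool_rot: [180.0, 0.0, 90.0]
wrist_force: [-0.3, -0.7, -0.6]
opening: 0.0401
```

Run:
```python
from h import *
s=vision.capture("scene")[100:350,200:400]
print(manip.get_state()["position"],manip.get_state()["tool_rot"])
cv2.imwrite("pics/s10.png",cv2.resize(s,None,fx=2.4,fy=2.4,interpolation=cv2.INTER_CUBIC))
g=lambda P:((proj("scene",P)-[200,100])*2.4).round().tolist()
t=np.linspace(0,2*np.pi,60)
q=np.array(g(np.c_[.627+.027*np.cos(t),.088+.027*np.sin(t),0*t+.056]));print(q.min(0),q.max(0))
```

```text
[0.62788944 0.0873921  0.28073647] [ 1.79891206e+02 -8.72486581e-04  9.00453798e+01]
[250. 400.] [333. 464.]
```

View pics/s10.png

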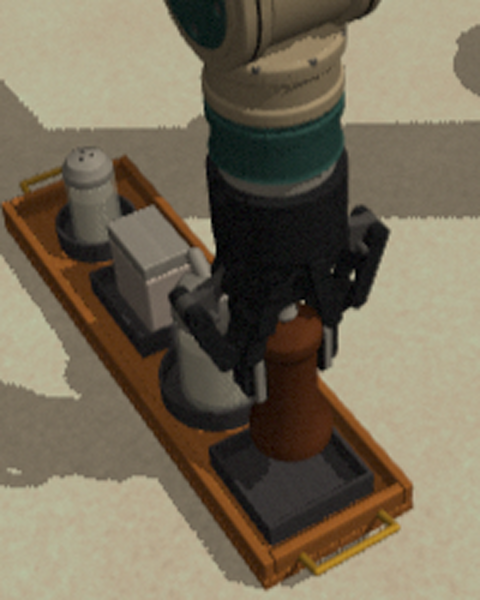

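Mill hangs upright over the square holder: base 249–333, bottom 460, predicted 250–333 and 464. Lower it.

>>> play_rows:
  steps:
    - [0,0,1,0,0,0,0]
    - [0,0,1.5,0,0,0,0]
    - [0,0,1,0,0,0,0]
    - [0,0,0.5,0,0,0,0]
    - [0,0,0.3,0,0,0,0]
    - [0,0,0.2,0,0,0,0]
    - [0,0,0.1,0,0,0,0]
    - [0,0,0,0,0,0,0]
    - [0,0,0,0,0,0,0]

```text
time: 29.25
position: [0.6275, 0.0876, 0.2341]
tool_rot: [180.0, -0.0, 90.1]
wrist_force: [-1.1, -0.2, -2.6]
opening: 0.0397
```

Still hanging (-2.6 N), so creep down until the floor takes the load.

>>> play_rows:
  steps:
    - [0,0,0.1,0,0,0,0]
    - [0,0,0.1,0,0,0,0]
    - [0,0,0,0,0,0,0]
    - [0,0,0,0,0,0,0]
    - [0,0,0,0,0,0,0]

```text
time: 29.75
position: [0.6276, 0.0876, 0.2333]
tool_rot: [179.9, -0.0, 90.1]
wrist_force: [-1.5, 0.2, 4.9]
opening: 0.0397
```

Floor contact (+4.9 N). Release slowly, retreat and take final pictures.

>>> play_rows:
  steps:
    - [0,0,0,0,0,0,0.55]
    - [0,0,0,0,0,0,0.65]
    - [0,0,0,0,0,0,0.8]
    - [0,0,0,0,0,0,1]
    - [0,0,0,0,0,0,1]
    - [0,0,0,0,0,0,1]
    - [0,0,-2,0,0,0,1]
    - [0,0,-3,0,0,0,1]
    - [0,0,-4,0,0,0,1]
    - [0,0,-4,0,0,0,1]
    - [0,-3,-2,0,0,0,1]
    - [0,-4,0,0,0,0,1]
    - [0,-4,0,0,0,0,1]
    - [0,-4,0,0,0,0,1]
    - [0,-4,0,0,0,0,1]
    - [0,-2,0,0,0,0,1]
    - [0,0,0,0,0,0,1]
    - [0,0,0,0,0,0,1]

```text
time: 31.55
position: [0.4176, 0.0873, 0.3821]
tool_rot: [179.9, -0.0, 90.1]
wrist_force: [0.4, 0.2, -0.4]
opening: 0.0852
```

Run:
```python
from h import *
s=vision.capture("scene")[100:350,190:420]; t=vision.capture("top")
cv2.imwrite("pics/s11.png",cv2.resize(s,None,fx=2.4,fy=2.4,interpolation=cv2.INTER_CUBIC))
cv2.imwrite("pics/t11.png",cv2.resize(t[160:310,225:455],None,fx=3.4,fy=3.4,interpolation=cv2.INTER_CUBIC))
print(manip.get_state()["position"],manip.get_state()["wrist_force"])
g=lambda P:((proj("top",P)-[225,160])*3.4).round().tolist()
for n,y,z in(("pour",-.01,.097),("mill",.088,.128),("shk",-.206,.079),("tin",-.108,.081)): print(n,g([[.627,y,z]]))
g=lambda P:((proj("scene",P)-[190,100])*2.4).round().tolist()
for n,y,z in(("pour",-.01,.097),("mill",.088,.128),("shk",-.206,.090),("tin",-.108,.081)): print(n,g([[.627,y,z]]))
```

```text
[0.41851796 0.08732803 0.38209713] [ 0.20419696 -0.33449103  0.46801837]
pour [[294.0, 132.0]]
mill [[119.0, 118.0]]
shk [[627.0, 140.0]]
tin [[461.0, 139.0]]
pour [[236.0, 299.0]]
mill [[312.0, 356.0]]
shk [[109.0, 156.0]]
tin [[170.0, 236.0]]
```

View pics/s11.png

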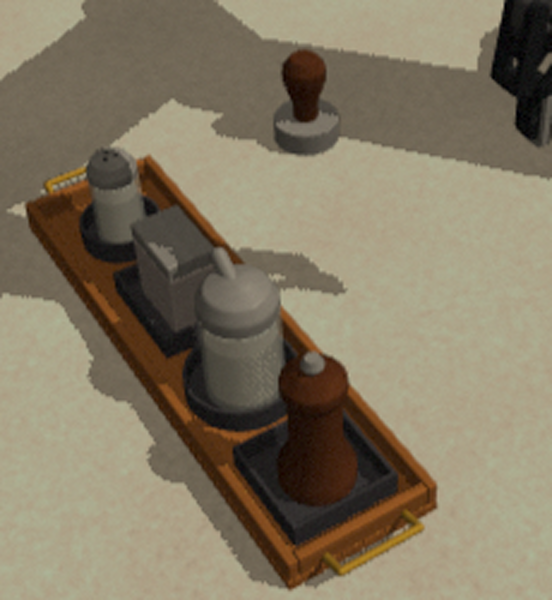

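View pics/t11.png

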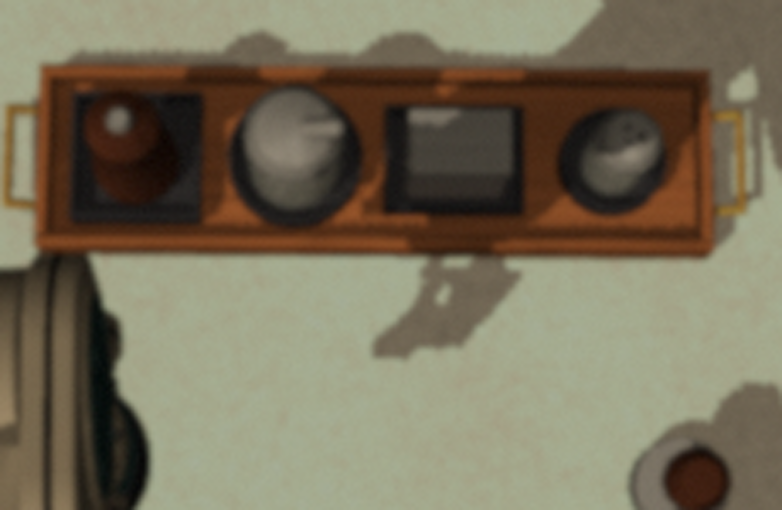

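In both views all four stand upright in their holders. The mill knob is at (118,120) against a predicted (119,118), and the other three tops agree to within a few pixels. Arm is clear, so I'm handing in.

```bash
python3 -c "
from cell import manip
print(manip.sign_off())"
```

```text
the job is handed in; nothing more can be done
None
```

I placed all four condiments in their holders and handed the job in at about 32 s of robot time. The hand-in gives no verdict. The order was shaker, tin, pourer, then mill, each gripped from above, lowered onto the floor and released there.

- **Placement:** the last top and scene pictures show all four upright inside their own holders. The tops are within about 5 mm of where my projections put them. At set-down the wrist force rose by about 5 to 12 N each time. For the first three, the tool height also matched the holder's floor to about 1 mm.
- **Mill grip:** the jaws stopped at 40 mm, not the 36 mm waist, so they held the lower edge of the head. It did not slip. It needed about 2 mm of extra slow lowering before the force changed from hanging (-2.6 N) to resting (+4.9 N).
- **Tin:** in the scene view it sat about 5 mm off my prediction; the top view showed it inside the holder walls. That is within the 16 mm allowed.
- **Jar and tamper:** I never touched either one. The tamper stands as before in the last pictures. The jar was outside those crops, so I did not check it again at the end.

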